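# Lock away the memory sticks

### The arm

A 7-joint arm with a two-finger parallel gripper is mounted at the origin on the work surface. World frame = base frame: x ahead of the robot, y to its left, z up, the work surface at z = 0. Lengths are in m, angles in rad, forces in N, time in s.
With the tool pointing down it reaches from about 0.4 to 0.9 m from the base axis. Payload 5.5 kg.
Tool frame: the origin (TCP) lies midway between the tips of the shut fingers; the grasp point (between the pads) lies 19 mm behind it; z points along the fingers, y is the direction in which the jaws open and shut (so a half turn about z gives the same grasp; the last joint's range is limited). The gripper opens to 85 mm and grips with 20 to 120 N. Pads are 22 mm wide; open, the fingers measure 114 mm over their backs; the gripper's body (76 mm by 85 mm) begins 54 mm behind the grasp point. The pads swing forward as they close: fully open they stand 13 mm farther back than shut.
Start: joints at [0.263, 0.501, -0.427, 1.55, 0.221, 1.138, -0.21], TCP at [0.65, 0, 0.231] pointing down, gripper open.
Joint ranges: [-2.88, 2.88], [-0.31, 2.03], [-1.54, 1.56], [0.2, 2.42], [-1.41, 4.55], [0.19, 2.02], [-2.57, 2.57]. Speed limits (rad/s): [2.57, 2.57, 3.14, 3.14, 3.14, 3.14, 3.14].

### API

Orientations are given as a rotation vector (axis times angle).
In Python, from workcell import env gives the robot as it stands. The module is installed in compiled form; this text tells all that it offers. Calls block until the motion is done:
- env.move_to(position, orientation): joint-space move of the TCP to a pose.
- env.servo_line(position, rotation=None, v=0.15, force_limit=None): straight line of the TCP; rotation=None keeps the orientation; v is the mean speed in m/s. With force_limit (N) it stops when the force on the tool has changed by that much, and returns True; else False.
- env.goto_joints(angles): joint-space move.
- env.open_gripper() and env.grasp(f_grip=None): open the fingers fully, or close them until they stop; f_grip is the grip in N (None keeps the last).
- env.wait(seconds).
- env.inverse_kinematics(position, orientation): joint angles nearest the present ones, or None.
- env.read_camera(name): name is "scene" or "side" or "wrist"; returns a dict with "image" (480x640x3 uint8, red, green, blue), "depth" (480x640 float32, m along the optical axis (not along the pixel's ray), 0 where there is no reading), "camera_matrix" (3x3 intrinsics, pixels), "k1" (the pictures are not rectified: a ray, as slopes to the right and down, at radius r is drawn at 1 + k1 r^2 times it, then the intrinsics apply), "eye" and "rotation" of the camera in the world. Camera axes: x right, y down, z forward; pixel columns grow to the right and rows downward; lengths in m; the calibration is good to about 2 mm. A picture is of the moment at which its call begins.
A pose or a line that the arm cannot do raises env.PlanningError and nothing moves.
- env.hand_in(): hands the job in, once; it reports no verdict.
Readings, each from a call of its own:
- env.read_time_s(): time.
- env.read_qpos(): joint angles.
- env.read_dq(): joint speeds.
- env.read_effort(): joint torques, N m.
- env.read_tcp_pos(): TCP position.
- env.read_tool_rot(): TCP orientation.
- env.read_force(): force on the tool from outside, world axes, zero at the start.
- env.read_ft_torque(): the same for the moment, N m.
- env.read_gripper_width(): finger opening in m.
Only numpy, scipy, OpenCV 4.12 (cv2) and the standard library are available. Lean on these libraries where they do the work, as an engineer would, in place of code of your own. Each camera call takes 0.05 s, during which the arm holds its last target.

### The job

Pick every memory stick (the small aluminium ones with a wire loop at one end and a plug at the other) out of the stationery tray and put them all in the open lockbox, leaving the other stationery in the tray. Then press the box's cover down until its catch snaps and holds it shut, and after that roll the three thumbwheels to 4 - 2 - 5, left to right as seen from the robot, each number being the count of white dots facing straight up. Leave the two vases on the desk undisturbed.

Things in the scene. Friction and masses are not known exactly. Their poses are not given: they have to be found in the camera images.
- stick1: one of three to five identical memory sticks (None when absent): aluminium body 44 x 24 x 14 mm high, 14 mm wide steel plug out to +36 mm on its +x end and a 20 mm wide flat wire loop out to -36 mm on its -x end; 72 mm long over all, 28 to 56 g. Origin: centre of the underside; x along its length, z up
- stick2: one of three to five identical memory sticks (None when absent): aluminium body 44 x 24 x 14 mm high, 14 mm wide steel plug out to +36 mm on its +x end and a 20 mm wide flat wire loop out to -36 mm on its -x end; 72 mm long over all, 28 to 56 g. Origin: centre of the underside; x along its length, z up
- stick3: one of three to five identical memory sticks (None when absent): aluminium body 44 x 24 x 14 mm high, 14 mm wide steel plug out to +36 mm on its +x end and a 20 mm wide flat wire loop out to -36 mm on its -x end; 72 mm long over all, 28 to 56 g. Origin: centre of the underside; x along its length, z up
- stick4: one of three to five identical memory sticks (None when absent): aluminium body 44 x 24 x 14 mm high, 14 mm wide steel plug out to +36 mm on its +x end and a 20 mm wide flat wire loop out to -36 mm on its -x end; 72 mm long over all, 28 to 56 g. Origin: centre of the underside; x along its length, z up
- stick5: one of three to five identical memory sticks (None when absent): aluminium body 44 x 24 x 14 mm high, 14 mm wide steel plug out to +36 mm on its +x end and a 20 mm wide flat wire loop out to -36 mm on its -x end; 72 mm long over all, 28 to 56 g. Origin: centre of the underside; x along its length, z up
- tray: wooden stationery tray, fixed to the desk, 246 (x) x 268 (y) x 45 mm high, walls and floor 5 mm thick, holding the sticks and the other stationery in one layer. Origin: centre of its underside
- stapler: small black stapler 70 x 24 x 29 mm high, in the tray, stays there. Origin: centre of the underside, x lengthwise
- tape: roll of clear tape lying flat, 54 mm across, 34 mm hole, 18 mm high, in the tray, stays there. Origin: centre of the underside
- battery: plain aluminium power pack 66 x 36 x 18 mm without loop or plug, in the tray, stays there. Origin: centre of the underside, x lengthwise
- rule: folded wooden rule 70 x 27 x 18 mm, in the tray, stays there. Origin: centre of the underside, x lengthwise
- lockbox: grey steel lockbox fixed to the desk; x, y as the robot's but for its yaw (within 0.15 rad). Origin: on the desk, mid footprint. Compartment, open on top: outside x -45 to 125 mm, y -85 to 85 mm, 65 mm high, walls and floor 5 mm. In front a lock block, x -125 to -45 mm, y -105 to 105 mm, 45 mm high, with three thumbwheels standing out of its top in a row along y
- lockbox_floor (a point): centre of the compartment's floor (top face of the floor, 5 mm above the desk)
- cover (a joint): angle (rad) of the cover, a grey plate 170 (x) x 168 x 8 mm hinged along the compartment's +y rim. 0 = shut, flat on the rim, top face 73 mm above the desk; 1.75 = fully open, just past upright on the +y side. A weak spring (0.2 N m/rad) stands it open at 1.5 to 1.7 and lifts it again (2 N or less at its edge) unless the catch holds it; latched it reads under 0.02
- cover_hinge (a point): middle of the cover's hinge line, which runs along the lockbox's x at its +y rim, 65 mm above the desk
- cover_edge (a point): point on the cover's upper (outer) face at the middle of its free (-y) edge, 170 mm from the hinge line. Here a steel nose meets a sprung catch (30 mm long, 11 mm outside the compartment's -y wall, top 80 mm above the desk): it touches at about 0.08 rad and snaps under it when the cover is pressed down near this edge with 5 to 10 N
- wheel_left (a joint): angle (rad) of the left (lockbox +y) thumbwheel: black drum 32 mm wide, radius 34 mm, six ribs (5 mm wide, 5 mm proud) across its rim, 1 to 6 white pips as on a die between them. It reads the pips facing straight up: n pips at (n-1)*pi/3. Growing = its top rolls away from the robot (lockbox +x). Turns -0.15 to 5.39 between stops (not from 6 on to 1), takes 0.06 N m, stays where left, no clicks
- wheel_mid (a joint): angle (rad) of the middle thumbwheel: black drum 32 mm wide, radius 34 mm, six ribs (5 mm wide, 5 mm proud) across its rim, 1 to 6 white pips as on a die between them. It reads the pips facing straight up: n pips at (n-1)*pi/3. Growing = its top rolls away from the robot (lockbox +x). Turns -0.15 to 5.39 between stops (not from 6 on to 1), takes 0.06 N m, stays where left, no clicks
- wheel_right (a joint): angle (rad) of the right (lockbox -y) thumbwheel: black drum 32 mm wide, radius 34 mm, six ribs (5 mm wide, 5 mm proud) across its rim, 1 to 6 white pips as on a die between them. It reads the pips facing straight up: n pips at (n-1)*pi/3. Growing = its top rolls away from the robot (lockbox +x). Turns -0.15 to 5.39 between stops (not from 6 on to 1), takes 0.06 N m, stays where left, no clicks
- wheel_left_axis (a point): centre of that wheel's drum, on its axle, 50 mm above the desk, 5 mm above the lock block's top and 85 mm in front (-x) of the lockbox's origin; the axle runs along the lockbox's y; wheels are 70 mm apart, 38 mm clear between them
- wheel_mid_axis (a point): centre of that wheel's drum, on its axle, 50 mm above the desk, 5 mm above the lock block's top and 85 mm in front (-x) of the lockbox's origin; the axle runs along the lockbox's y; wheels are 70 mm apart, 38 mm clear between them
- wheel_right_axis (a point): centre of that wheel's drum, on its axle, 50 mm above the desk, 5 mm above the lock block's top and 85 mm in front (-x) of the lockbox's origin; the axle runs along the lockbox's y; wheels are 70 mm apart, 38 mm clear between them
- vase: white ceramic vase with eucalyptus twigs, 66 mm across, 100 mm high plus twigs to 165 mm, loose bystander at the far side. Origin: centre of the underside
- amber_vase: amber glass vase, 68 mm across, 150 mm high, loose bystander. Origin: centre of the underside
Things that resemble listed ones, but are neither listed nor needed, are in the scene too. Leave any black or green look-alike of the stick3 alone.

How it is judged:
On the way, in this order (a step that is already met when the one before it is completed fails the run):
1. all the memory sticks lie in the lockbox's compartment, let go (x of stick1 in the frame of lockbox between -0.042 and 0.122 m and y of stick1 in the frame of lockbox between -0.082 and 0.082 m and z of stick1 in the frame of lockbox between 0 and 0.058 m and x of stick2 in the frame of lockbox between -0.042 and 0.122 m and y of stick2 in the frame of lockbox between -0.082 and 0.082 m and z of stick2 in the frame of lockbox between 0 and 0.058 m and x of stick3 in the frame of lockbox between -0.042 and 0.122 m and y of stick3 in the frame of lockbox between -0.082 and 0.082 m and z of stick3 in the frame of lockbox between 0 and 0.058 m and x of stick4 in the frame of lockbox between -0.042 and 0.122 m and y of stick4 in the frame of lockbox between -0.082 and 0.082 m and z of stick4 in the frame of lockbox between 0 and 0.058 m and x of stick5 in the frame of lockbox between -0.042 and 0.122 m and y of stick5 in the frame of lockbox between -0.082 and 0.082 m and z of stick5 in the frame of lockbox between 0 and 0.058 m and contact force between the fingers and stick1 below 0.3 N and contact force between the fingers and stick2 below 0.3 N and contact force between the fingers and stick3 below 0.3 N and contact force between the fingers and stick4 below 0.3 N and contact force between the fingers and stick5 below 0.3 N), for 0.2 s.
2. the cover is latched shut on them (x of stick1 in the frame of lockbox between -0.042 and 0.122 m and y of stick1 in the frame of lockbox between -0.082 and 0.082 m and z of stick1 in the frame of lockbox between 0 and 0.058 m and x of stick2 in the frame of lockbox between -0.042 and 0.122 m and y of stick2 in the frame of lockbox between -0.082 and 0.082 m and z of stick2 in the frame of lockbox between 0 and 0.058 m and x of stick3 in the frame of lockbox between -0.042 and 0.122 m and y of stick3 in the frame of lockbox between -0.082 and 0.082 m and z of stick3 in the frame of lockbox between 0 and 0.058 m and x of stick4 in the frame of lockbox between -0.042 and 0.122 m and y of stick4 in the frame of lockbox between -0.082 and 0.082 m and z of stick4 in the frame of lockbox between 0 and 0.058 m and x of stick5 in the frame of lockbox between -0.042 and 0.122 m and y of stick5 in the frame of lockbox between -0.082 and 0.082 m and z of stick5 in the frame of lockbox between 0 and 0.058 m and value of joint cover below 0.035 rad), for 0.3 s.
3. the thumbwheels read 4 - 2 - 5 (value of joint cover below 0.035 rad and value of joint wheel_left between 2.94159 and 3.34159 rad and value of joint wheel_mid between 0.847198 and 1.2472 rad and value of joint wheel_right between 3.98879 and 4.38879 rad), for 0.2 s.
At the end, for the whole second after the job is handed in: All the memory sticks lie still inside the lockbox's compartment, the cover is shut and held by its catch (under 0.035 rad), the wheels show 4, 2 and 5 dots upward from left to right (each within 0.2 rad), the stapler, tape, power pack and rule lie in the tray, and both vases stand upright (all of step 3 and x of stick1 in the frame of lockbox between -0.042 and 0.122 m and y of stick1 in the frame of lockbox between -0.082 and 0.082 m and z of stick1 in the frame of lockbox between 0 and 0.058 m and x of stick2 in the frame of lockbox between -0.042 and 0.122 m and y of stick2 in the frame of lockbox between -0.082 and 0.082 m and z of stick2 in the frame of lockbox between 0 and 0.058 m and x of stick3 in the frame of lockbox between -0.042 and 0.122 m and y of stick3 in the frame of lockbox between -0.082 and 0.082 m and z of stick3 in the frame of lockbox between 0 and 0.058 m and x of stick4 in the frame of lockbox between -0.042 and 0.122 m and y of stick4 in the frame of lockbox between -0.082 and 0.082 m and z of stick4 in the frame of lockbox between 0 and 0.058 m and x of stick5 in the frame of lockbox between -0.042 and 0.122 m and y of stick5 in the frame of lockbox between -0.082 and 0.082 m and z of stick5 in the frame of lockbox between 0 and 0.058 m and x of stapler in the frame of tray between -0.118 and 0.118 m and y of stapler in the frame of tray between -0.129 and 0.129 m and z of stapler in the frame of tray between -0.005 and 0.06 m and x of tape in the frame of tray between -0.118 and 0.118 m and y of tape in the frame of tray between -0.129 and 0.129 m and z of tape in the frame of tray between -0.005 and 0.06 m and x of battery in the frame of tray between -0.118 and 0.118 m and y of battery in the frame of tray between -0.129 and 0.129 m and z of battery in the frame of tray between -0.005 and 0.06 m and x of rule in the frame of tray between -0.118 and 0.118 m and y of rule in the frame of tray between -0.129 and 0.129 m and z of rule in the frame of tray between -0.005 and 0.06 m and linear speed of each of stick1, stick2, stick3, stick4, stick5, stapler, tape, battery, rule below 0.03 m/s and angle between each of vase, amber_vase's own z axis and vertical below 0.2 rad); the robot touches nothing.
It fails at once if a vase was knocked over or shoved more than 40 mm (angle between any of vase, amber_vase's own z axis and vertical above 0.6 rad or distance of any of vase, amber_vase from where it was at the start of the episode above 0.04 m).
Of stick1, stick2, stick3, stick4, stick5 only 3 to 5 are there at a start; the rules pass over those that are not, and their reading is None.
At some moment in a run one of stick1, stick2, stick3, stick4, stick5 may be knocked a few centimetres aside while the robot is not near it.
Once in a run the grip may slacken for a moment while it holds something.
It also fails if it takes over 210 s, if anything falls off the work surface, if the arm or the gripper's body presses on something with over 40 N, if the wrist force passes 120 N, or if a joint passes its speed limit or range.

## Working session

There is one attempt and no reset: what is moved stays moved. The work goes in short steps, each a Python script; the robot and the scene stay as the last script left them, time stands still between calls to the robot, and variables do not carry over. Pictures are saved under pics/ and viewed, and the job is handed in when it is done.

```bash
mkdir -p pics; cat > h.py <<'E'
import numpy as np, cv2
from workcell import env
from scipy.spatial.transform import Rotation as R
def snap(n,tag):
    c=env.read_camera(n); cv2.imwrite(f'pics/{tag}.png',c['image'][:,:,::-1]); np.savez(f'pics/{tag}.npz',**c); return c
def rays(c,uv):
    K=np.array(c['camera_matrix']);k1=float(c['k1'])
    uv=np.atleast_2d(np.array(uv,float)); 
    p=cv2.undistortPoints(uv.reshape(-1,1,2),K,np.array([k1,0,0,0,0.])).reshape(-1,2)
    return np.c_[p,np.ones(len(p))]
def Rm(c):
    r=np.array(c['rotation']); return r if r.shape==(3,3) else R.from_rotvec(r).as_matrix()
def onplane(c,uv,z):
    d=rays(c,uv)@Rm(c).T; e=np.array(c['eye']); return e+d*((z-e[2])/d[:,2])[:,None]
def pts(c,uv):
    uv=np.atleast_2d(np.array(uv)); dd=np.array(c['depth'])[uv[:,1].astype(int),uv[:,0].astype(int)]
    return np.array(c['eye'])+(rays(c,uv)*dd[:,None])@Rm(c).T
def cloud(c):
    v,u=np.mgrid[0:480,0:640]; P=pts(c,np.c_[u.ravel(),v.ravel()]).reshape(480,640,3); return P
def down(yaw): # tool z down, tool y at yaw+90
    return (R.from_euler('z',yaw)*R.from_euler('x',np.pi)).as_rotvec()
E
python3 - <<'E'
from h import *
for n in ['scene','side','wrist']:
    c=snap(n,n+'0'); print(n,c['eye'],c['rotation'],c['camera_matrix'],c['k1'])
print(env.read_time_s(),env.read_tool_rot())
E
```

```text
scene [1.0145532  0.58995356 0.79559447] [-0.98865369 -2.51159353  1.02452169] [[443.05909517   0.         321.39631641]
 [  0.         443.05909517 238.24070813]
 [  0.           0.           1.        ]] -0.05021886058396961
side [0.25992205 0.82409491 0.83373254] [-0.47781894  2.72660205 -1.1775    ] [[575.31133484   0.         320.38805846]
 [  0.         575.31133484 234.17092886]
 [  0.           0.           1.        ]] -0.1308467013668124
wrist [0.64846851 0.0743717  0.37295887] [ 2.84257274e+00  1.39776512e-04 -3.58714705e-03] [[391.84244772   0.         315.41534173]
 [  0.         391.84244772 236.87500564]
 [  0.           0.           1.        ]] -0.016443695498128404
0.15 [-2.22064310e+00 -2.22066166e+00  1.65644198e-03]
```

View pics/scene0.png

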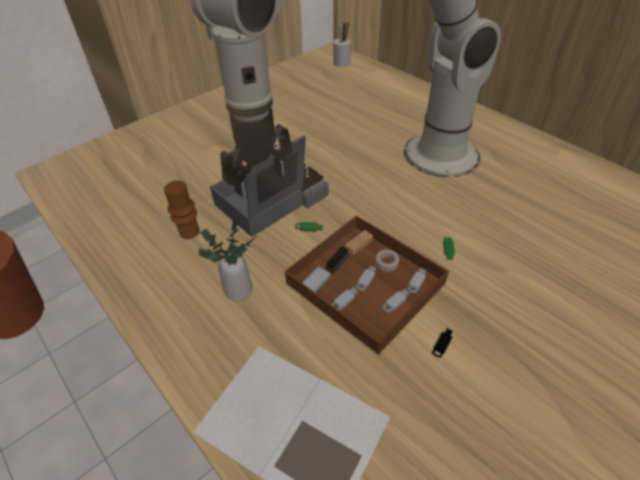

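View pics/side0.png

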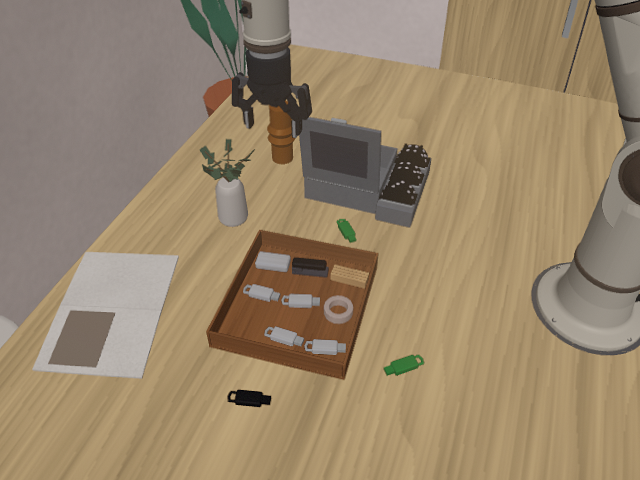

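View pics/wrist0.png

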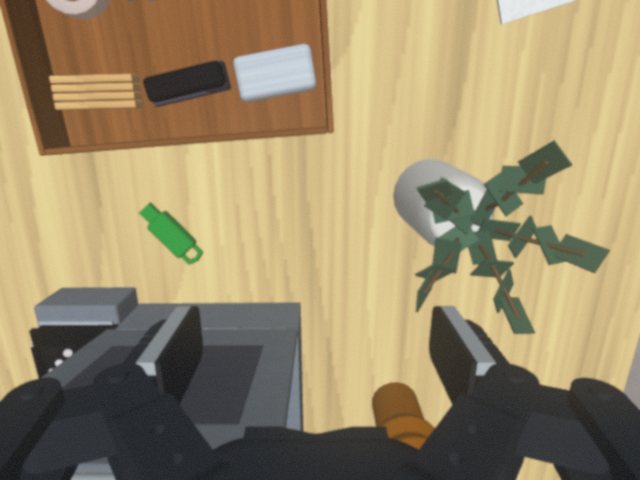

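Four sticks show in the tray (side view about (262,293), (300,300), (283,337) and (324,347)). The power pack, stapler and rule form the row near the box, and the cover stands open. Next I'll look from above the tray and above the box.

```bash
python3 - <<'E'
from h import *
s=np.load('pics/side0.npz')
for name,uv,z in [('trayc',(295,302),.005),('s',(262,293),.012),('s',(300,300),.012),('s',(283,337),.012),('s',(324,347),.012),('vase',(232,220),0),('amber',(283,160),0),('boxcornerNear',(305,205),0),('tray corner',(210,345),.0),('tc',(345,375),0),('tc',(262,235),.045),('tc',(377,252),.045),('tc',(210,333),.045),('tc',(345,366),.045)]:
    print(name,onplane(s,uv,z)[0].round(3), pts(s,uv)[0].round(3))
E
```

```text
trayc [0.537 0.186 0.005] [0.533 0.195 0.016]
s [0.601 0.193 0.012] [0.599 0.197 0.017]
s [0.528 0.184 0.012] [0.526 0.188 0.017]
s [0.525 0.273 0.012] [0.523 0.277 0.017]
s [0.45  0.269 0.012] [0.449 0.273 0.017]
vase [ 0.753  0.015 -0.   ] [0.74  0.035 0.021]
amber [ 0.733 -0.227  0.   ] [ 0.726 -0.212  0.012]
boxcornerNear [ 0.621 -0.086  0.   ] [ 0.621 -0.086  0.   ]
tray corner [0.644 0.327 0.   ] [0.64  0.331 0.008]
tc [0.4   0.303 0.   ] [0.399 0.31  0.011]
tc [0.65  0.078 0.045] [0.656 0.066 0.032]
tc [0.421 0.046 0.045] [ 0.43   0.001 -0.   ]
tc [0.634 0.331 0.045] [0.634 0.331 0.046]
tc [0.398 0.315 0.045] [0.399 0.313 0.041]
```

```bash
python3 - <<'E'
from h import *
rot=np.array([-2.2206431,-2.2206617,0])
env.move_to([0.5,-0.33,0.30],rot); c=snap('wrist','wbox'); print(c['eye'])
env.move_to([0.53,0.04,0.28],rot); c=snap('wrist','wtray'); print(c['eye'],env.read_time_s())
s=snap('side','side1')
E
```

```text
[ 0.4997814  -0.25398398  0.44255405]
[0.52950859 0.1127696  0.42254174] 3.025
```

View pics/wbox.png

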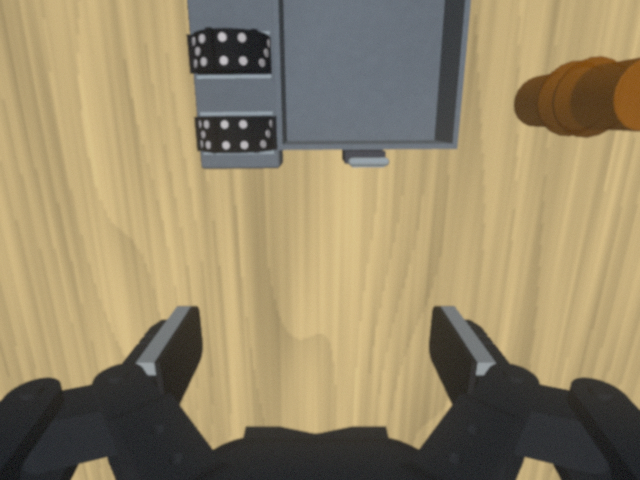

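View pics/wtray.png

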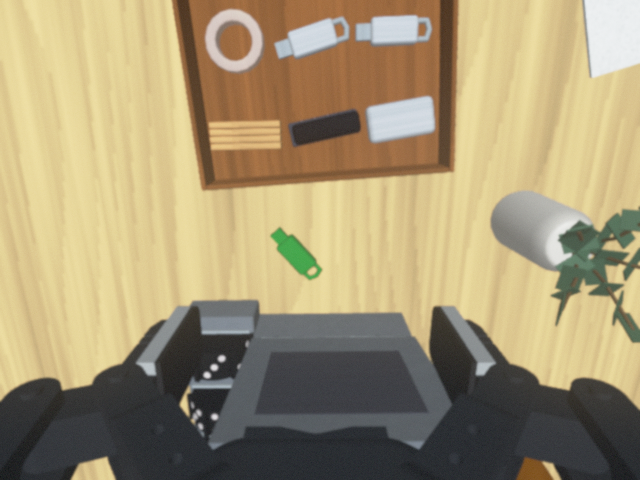

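Both views look back toward the gripper, so I'll repeat them centred over each target.

```bash
python3 - <<'E'
from h import *
rot=np.array([-2.2206431,-2.2206617,0])
env.move_to([0.50,-0.2,0.40],rot); c=snap('wrist','wbox2'); print(c['eye'])
env.move_to([0.53,0.17,0.30],rot); c=snap('wrist','wtray2'); print(c['eye'],env.read_time_s())
E
```

```text
[ 0.49906672 -0.12428628  0.54212599]
[0.52969339 0.24306512 0.44262571] 5.6583
```

View pics/wbox2.png

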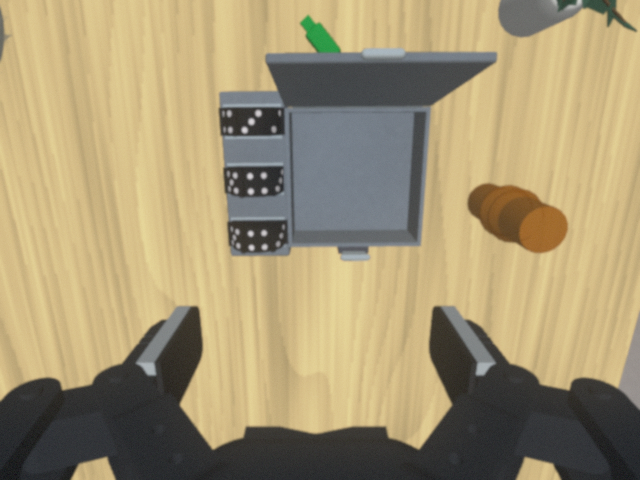

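View pics/wtray2.png

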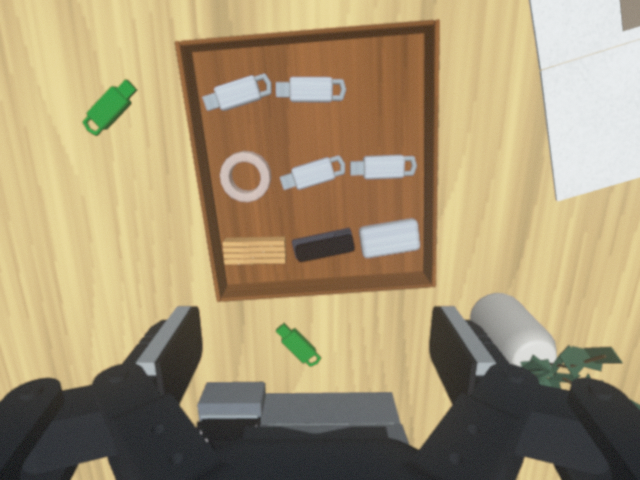

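Sticks are at (240,92), (313,90), (315,173) and (385,167) in the tray view, and the wheels appear to read 5‑6‑4 or similar. Next I'll compute the stick poses and the box frame.

```bash
python3 - <<'E'
from h import *
c=np.load('pics/wtray2.npz'); img=c['image'].astype(int); P=cloud(c)
# sticks
hsv=cv2.cvtColor(c['image'],cv2.COLOR_RGB2HSV)
m=((hsv[...,1]<70)&(hsv[...,2]>120)).astype(np.uint8); m[:30]=0;m[295:]=0;m[:,:185]=0;m[:,435:]=0
n,l,st,ce=cv2.connectedComponentsWithStats(m)
for i in range(1,n):
    if st[i,4]<300: continue
    v,u=np.where(l==i); q=onplane(c,np.c_[u,v],0.017)[:,:2].astype(np.float32)
    r=cv2.minAreaRect(q); print('blob',st[i],np.round(r[0],4),np.round(r[1],4),round(r[2],1),'z',np.median(P[v,u,2]).round(4))
# tray rim by depth
mm=(P[...,2]>.038)&(P[...,2]<.052); mm[300:]=0; mm[:,:170]=0;mm[:,450:]=0
mm=cv2.morphologyEx(mm.astype(np.uint8),cv2.MORPH_OPEN,np.ones((2,2)))
n,l,st,ce=cv2.connectedComponentsWithStats(mm); i=1+st[1:,4].argmax(); q=P[l==i][:,:2].astype(np.float32)
r=cv2.minAreaRect(q);print('tray',st[i],r)
b=np.load('pics/wbox2.npz'); P=cloud(b)
for lo,hi in [(.060,.070),(.040,.050),(.078,.092)]:
    mm=((P[...,2]>lo)&(P[...,2]<hi)); mm[270:]=0;mm[:,:200]=0;mm[:,450:]=0
    n,l,st,ce=cv2.connectedComponentsWithStats(mm.astype(np.uint8))
    for i in range(1,n):
        if st[i,4]<60: continue
        q=P[l==i][:,:2].astype(np.float32); r=cv2.minAreaRect(q); print(lo,st[i],np.round(r[0],4),np.round(r[1],4),r[2])
E
```

```text
blob [ 202   73   70   38 1556] [0.4489 0.2664] [0.0728 0.0252] 16.1 z 0.0183
blob [ 275   76   71   27 1527] [0.5237 0.2696] [0.025  0.0716] 89.9 z 0.0183
blob [ 220  151   51   51 1362] [0.4525 0.1806] [0.0543 0.0547] 89.8 z 0.0226
blob [ 280  155   65   35 1323] [0.5257 0.184 ] [0.0722 0.0255] 16.9 z 0.018
blob [ 350  154   67   26 1348] [0.6019 0.1909] [0.0713 0.0258] 2.4 z 0.0179
blob [ 359  218   62   40 1924] [0.613  0.1103] [0.0675 0.0394] 10.0 z 0.0223
tray [ 176   20  265  281 6332] ((0.5385007262229919, 0.17827267944812775), (0.2599407136440277, 0.2964669466018677), 4.319219589233398)
0.06 [272 107   8  29 137] [ 0.4516 -0.129 ] [0.0058 0.0318] 2.729940891265869
0.06 [ 284  106  148  141 2655] [ 0.5477 -0.1975] [0.1707 0.1708] 0.5286068320274353
0.06 [222 108   5  29  73] [ 0.3913 -0.1299] [0.0062 0.0314] 0.3107730746269226
0.06 [223 167  59  28 282] [ 0.4203 -0.1982] [0.0711 0.0321] 0.3564353585243225
0.06 [231 222  52  27 268] [ 0.4234 -0.2681] [0.0651 0.033 ] 1.0704879760742188
0.04 [ 219   91   71  165 4916] [ 0.4221 -0.1988] [0.0799 0.2094] 0.48883524537086487
0.04 [293 112 131 128 521] [ 0.5876 -0.2376] [0.2258 0.1125] 45.251285552978516
0.04 [338 246  28   8  86] [ 0.5462 -0.2923] [0.0359 0.0099] 1.1278438568115234
0.078 [283 102 153   4 400] [ 0.5463 -0.1098] [0.1674 0.0028] 0.29451262950897217
0.078 [ 229  107   42   30 1179] [ 0.4232 -0.1292] [0.0317 0.048 ] 89.79254150390625
0.078 [234 169  36  29 890] [ 0.4218 -0.1985] [0.042  0.0323] 0.2832127511501312
0.078 [270 169   6  27 106] [ 0.4472 -0.1981] [0.0311 0.006 ] 88.42277526855469
0.078 [237 226  39  27 930] [ 0.425  -0.2685] [0.047  0.0331] 0.9637564420700073
0.078 [341 254  29   6 130] [ 0.548  -0.2918] [0.007  0.0351] 89.91793060302734
```

```bash
cat >> h.py <<'E'
LOOK=[0.53,0.18,0.32]
def look(tag):
    env.move_to(LOOK,down(0)); c=snap('wrist',tag); return sticks(c)
def sticks(c):
    hsv=cv2.cvtColor(np.asarray(c['image']),cv2.COLOR_RGB2HSV)
    m=((hsv[...,1]<70)&(hsv[...,2]>120)).astype(np.uint8)
    n,l,st,ce=cv2.connectedComponentsWithStats(m); out=[]
    for i in range(1,n):
        if not 300<st[i,4]<6000: continue
        v,u=np.where(l==i); q=onplane(c,np.c_[u,v],0.017)[:,:2].astype(np.float32)
        (x,y),(w,h),a=cv2.minAreaRect(q)
        if w<h: w,h=h,w; a-=90
        a=(a+90)%180-90
        if .38<x<.68 and .03<y<.34: out.append((round(x,4),round(y,4),round(np.radians(a),3),round(w,4),round(h,4)))
    return out
def pick(x,y,yaw,off=0,along=0,tyaw=None,z=.0065,f=50):
    t=yaw if tyaw is None else tyaw
    d=np.array([-np.sin(t),np.cos(t)])*off+np.array([np.cos(yaw),np.sin(yaw)])*along
    px,py=x+d[0],y+d[1]
    env.move_to([px,py,.12],down(t))
    hit=env.servo_line([px,py,z],v=.1,force_limit=8)
    zz=env.read_tcp_pos()[2]
    env.grasp(f); w=env.read_gripper_width()
    print('hit',hit,zz,'w',w)
    if .015<w<.035:
        env.servo_line([px,py,.14],v=.15); w=env.read_gripper_width(); print('lift w',w)
        return True
    return False
def place(x,y,z=.028):
    env.move_to([x,.0,.31],down(0)); 
    env.servo_line([x,y,.31],v=.25); print('w',env.read_gripper_width())
    env.servo_line([x,y,z],v=.2); print('w',env.read_gripper_width())
    env.open_gripper(); env.wait(.1)
    env.servo_line([x,y,.31],v=.3)
E
python3 - <<'E'
from h import *
c=np.load('pics/wtray2.npz')
print(onplane(c,[(180,43),(438,22),(432,32),(193,52),(205,290),(433,288)],.045).round(3))
for p,r in [([.53,.18,.32],0),([.45,.256,.006],.5),([.45,.256,.12],.5),([.6,.2,.006],0),([.507,-.216,.03],0),([.588,-.216,.03],0),([.588,-.184,.31],0)]:
    print(p,env.inverse_kinematics(p,down(r)))
print(look('look1'))
E
```

```text
[[0.404 0.309 0.045]
 [0.641 0.326 0.045]
 [0.636 0.317 0.045]
 [0.415 0.301 0.045]
 [0.406 0.059 0.045]
 [0.659 0.061 0.045]]
[0.53, 0.18, 0.32] [ 0.08946043  0.27633759 -0.56697649  1.6688556   0.15547227  1.24166022
 -2.0815541 ]
[0.45, 0.256, 0.006] [-0.18753628  0.6311875  -0.47127016  2.01372991  0.48853247  0.60754245
 -2.06009692]
[0.45, 0.256, 0.12] [-0.07691665  0.44880773 -0.60142923  1.97029943  0.34144109  0.82300103
 -1.93856923]
[0.6, 0.2, 0.006] [-0.09937601  0.74914049 -0.36381367  1.72451149  0.3692404   0.73616358
 -2.22137274]
[0.507, -0.216, 0.03] [ 0.69757094  0.61879466 -0.43519392  1.92943429  0.40016574  0.67862468
 -1.55333868]
[0.588, -0.216, 0.03] [ 0.56680494  0.70142145 -0.35100238  1.73789579  0.32778081  0.76037557
 -1.51832153]
[0.588, -0.184, 0.31] [ 0.63742046  0.38594636 -0.5044168   1.54475773  0.1922351   1.26052068
 -1.4654941 ]
[(0.6131, 0.1098, np.float64(0.174), 0.0669, 0.0378), (0.6027, 0.1907, np.float64(0.0), 0.0721, 0.025), (0.5242, 0.2692, np.float64(-0.005), 0.0718, 0.026), (0.5262, 0.1835, np.float64(0.295), 0.073, 0.025), (0.4493, 0.2659, np.float64(0.284), 0.0736, 0.0268), (0.4525, 0.1805, np.float64(0.0), 0.057, 0.053)]
```

```bash
python3 - <<'E'
from h import *
if pick(.6023,.1908,0.02,off=.008): place(.588,-.184)
print(env.read_time_s(),look('look2')); snap('side','side2')
E
```

```text
hit False 0.007330451718644319 w 0.02280718078224851
lift w 0.022449048653577344
w 0.022725560887299788
w 0.022313929873905427
16.1083 [(0.6131, 0.1098, np.float64(0.177), 0.067, 0.0379), (0.5245, 0.2693, np.float64(-0.007), 0.0729, 0.0259), (0.5262, 0.1834, np.float64(0.305), 0.0729, 0.025), (0.4492, 0.2659, np.float64(0.259), 0.0735, 0.0268), (0.4526, 0.1809, np.float64(-0.003), 0.0558, 0.0541)]
```

View pics/side2.png

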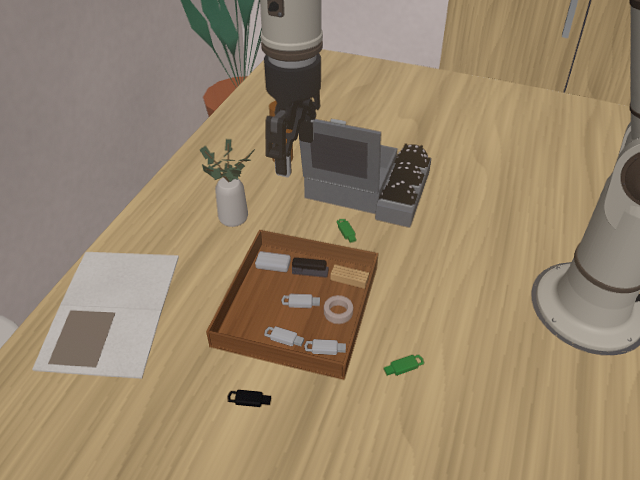

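The first stick is gone from the tray and stayed gripped until release; three remain at (300,300), (283,337) and (324,347). I'll take the middle one next.

```bash
python3 - <<'E'
from h import *
if pick(.5262,.1835,.30,off=.002): place(.588,-.216)
print(env.read_time_s(),look('look3'))
E
```

```text
hit False 0.007193651729612095 w 0.022688777451386467
lift w 0.022394904662178756
w 0.022590593678300235
w 0.022673772223594145
26.7333 [(0.6131, 0.1098, np.float64(0.177), 0.067, 0.0379), (0.5245, 0.2692, np.float64(-0.005), 0.0729, 0.0259), (0.4493, 0.2659, np.float64(0.28), 0.0736, 0.0268), (0.4526, 0.1805, np.float64(-0.003), 0.0558, 0.053)]
```

```bash
python3 - <<'E'
from h import *
ok=pick(.5245,.2693,-.005,off=-.018,along=.003)
print(ok)
if ok: place(.507,-.216)
print(env.read_time_s(),look('look4'))
E
```

```text
hit False 0.007200869623375541 w 0.02250273052329386
lift w 0.02296373099745415
True
w 0.022425959914928625
w 0.022802943457072216
37.6167 [(0.613, 0.1098, np.float64(0.178), 0.0669, 0.0378), (0.4467, 0.2656, np.float64(0.224), 0.0739, 0.0267), (0.4523, 0.1805, np.float64(-0.003), 0.0558, 0.053)]
```

```bash
python3 - <<'E'
from h import *
ok=pick(.4467,.2656,.224,off=-.022,along=.010,tyaw=.5)
print(ok,env.read_time_s())
snap('side','side4')
if ok: place(.507,-.184); print(env.read_time_s(),look('look5'))
E
```

```text
hit False 0.007118999867099376 w 0.022970805776040056
lift w 0.022799402980661947
True 42.9417
w 0.02268627195976559
w 0.022649088490007727
48.4167 [(0.613, 0.1098, np.float64(0.178), 0.067, 0.038), (0.4523, 0.1805, np.float64(-0.003), 0.0558, 0.053)]
```

```bash
python3 - <<'E'
from h import *
rot=np.array([-2.2206431,-2.2206617,0])
env.move_to([0.45,-0.21,0.36],rot); c=snap('wrist','wbox3'); print(env.read_time_s(),env.read_qpos())
E
```

```text
51.9833 [ 1.47263021  0.27834606 -1.28871693  1.73711265  0.27417177  1.33468555
  0.1292434 ]
```

View pics/wbox3.png

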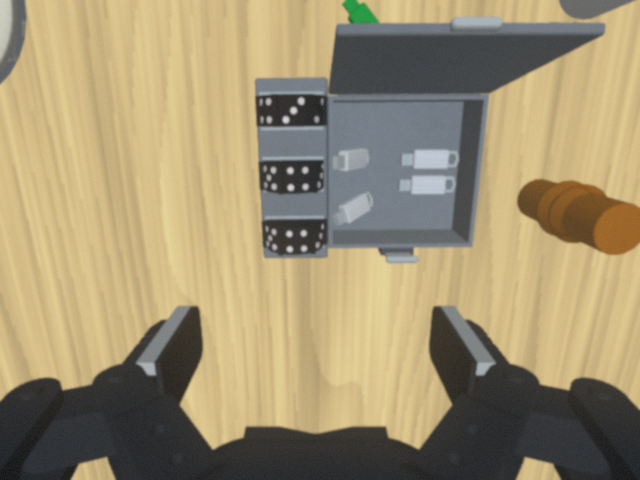

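View pics/look5.png

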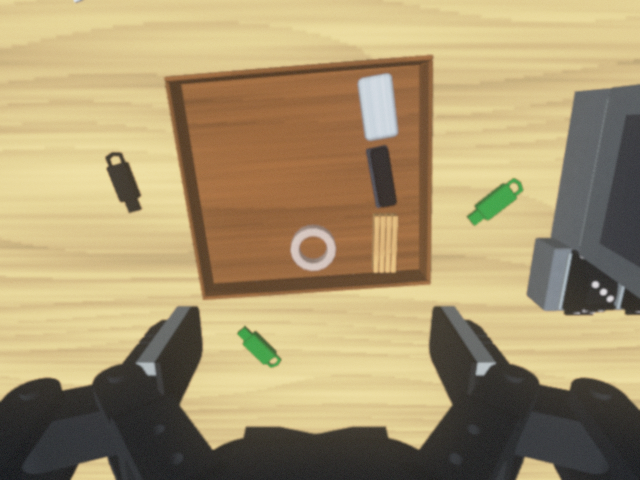

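All four sticks are in the compartment and only the other stationery remains in the tray. The left two, around (352,160) and (354,208), look tilted, so I'll check their heights.

```bash
python3 - <<'E'
from h import *
c=np.load('pics/wbox3.npz');P=cloud(c)
sub=P[145:225,325:462]; g=(sub[::6,::6,2]*1000).round(0).astype(int); print(g)
i=cv2.resize(c['image'][80:260,240:500][:,:,::-1],None,fx=3,fy=3,interpolation=cv2.INTER_CUBIC); cv2.imwrite('pics/wb3z.png',i)
E
```

```text
[[44 63  5  5  5  6  5  5  6  6  6  7  5  5  3  5  5  5  4  5  4  5  6]
 [43 66  6 52 51 43 32 14  3  5  5  4  5  7  4 20 20 18 18 19 18 14  3]
 [44 66 65 57 53 43 33 10  4  5  4  2  6 14 16 19 19 18 18 21 19  4 14]
 [44 65 65 58 51 43 32 13  7  4  4  4  4 16 14 19 20 19 17 18 20  5 14]
 [46 64  2 53 54 42  5  5  5  5  4  5  6  5  6  4  4  5 17 19 18  4  4]
 [45 65  5  5  4  5  4  4  5  5  6  4  4  4  6 16 14 17 16  4  5  5  6]
 [45 66  6  5  4  4  6  5  6  5  3  6  5 15 16 19 19 19 19 21 18 13  9]
 [44 63  5  5  5  5  4  4  5  5  5  5  5 17 16 19 17 19 20 19 19 12 11]
 [45 65  5  5  5  5  5 14  5  5  5  6  5  6  4 19 19 20 17 21  4  5 11]
 [44 65  4  4 31 35 30 24  4  6  4  5  5  4  5  5  4  5  5  4  5  5 13]
 [44 64  4 49 47 40 31 25  6  6  5  4  5  5  5  6  4  5  6  5  4  4 16]
 [45 66 49 52 48 42 36 28  6  4  6  4  5  5  5  4  7  5  4  5  4  5 18]
 [46 64 59 54 49 44  4  5  4  5  5  5  3  4  7  5  4  5  4  6  4  6 20]
 [49 65 57  5  4  5  4  4  4  5  5  4  6  4  4  6  6  5  3  6  5  5 22]]
```

View pics/wb3z.png

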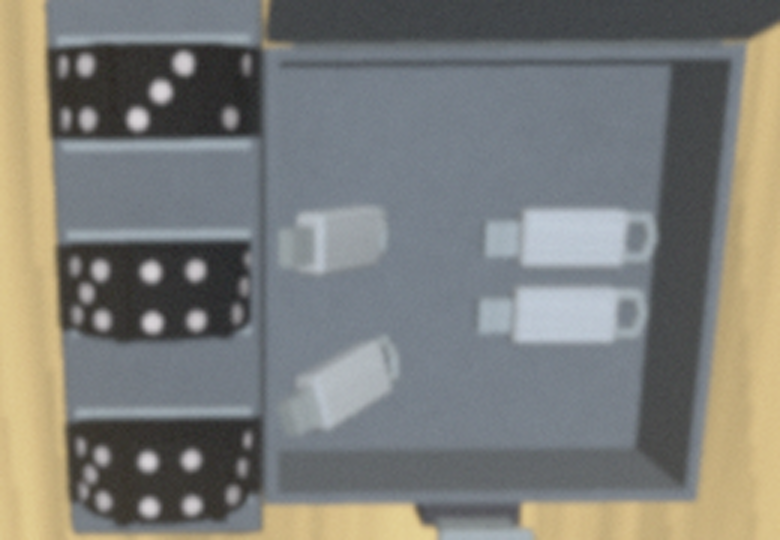

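Two sticks stand leaning on the front wall with their plugs up near the rim. I'll regrip them, move them toward +x and lay them flat.

```bash
python3 - <<'E'
from h import *
c=np.load('pics/wbox3.npz');P=cloud(c)
for nm,(r0,r1) in dict(A=(146,176),B=(190,226)).items():
    q=P[r0:r1,331:380].reshape(-1,3); q=q[(q[:,2]>.010)&(q[:,2]<.07)&(q[:,0]>.469)]
    b=q[(q[:,2]>.03)&(q[:,2]<.056)]
    m=b.mean(0); u,s,vt=np.linalg.svd(b-m,full_matrices=False); d=vt[0]*np.sign(-vt[0][0]);
    print(nm,m.round(4),'dir',d.round(3),'n',vt[2].round(3),'x',q[:,0].min(),q[:,0].max(),'y',b[:,1].min(),b[:,1].max(), 'zmax',q[:,2].max(), 'xlo',q[q[:,2]<.02][:,:2].mean(0))
q=P[145:200,395:462].reshape(-1,3); q=q[q[:,2]>.012]; print(q.min(0),q.max(0))
E
```

```text
A [ 0.4904 -0.1823  0.0456] dir [-0.711  0.011  0.703] n [-0.702 -0.079 -0.708] x 0.4690548901710774 0.5148468497550338 y -0.1954436839080108 -0.17120309789073412 zmax 0.06570698111592299 xlo [ 0.51287688 -0.18275548]
B [ 0.4907 -0.2424  0.0438] dir [-0.77  -0.257  0.584] n [0.517 0.285 0.807] x 0.4691163216444052 0.5222003988668584 y -0.25751165201700077 -0.22827605792755762 zmax 0.06113500526014065 xlo [ 0.51662739 -0.23402582]
[ 0.44908313 -0.23542741  0.01201692] [ 0.62884013 -0.13529037  0.50272153]
```

```bash
python3 - <<'E'
from h import *
x,y=.485,-.180
env.move_to([x,y,.20],down(0.0)); 
print(env.servo_line([x,y,.038],v=.08,force_limit=6),env.read_tcp_pos())
env.grasp(40); print(env.read_gripper_width())
if env.read_gripper_width()>.015:
    env.servo_line([x,y,.055],v=.1); env.servo_line([x+.034,y,.055],v=.1); env.servo_line([x+.034,y,.041],v=.1)
    print(env.read_gripper_width()); env.open_gripper(); env.wait(.2); env.servo_line([x+.034,y,.2],v=.2)
else: env.open_gripper(); env.servo_line([x,y,.2],v=.2)
env.move_to([0.45,-0.21,0.36],np.array([-2.2206431,-2.2206617,0])); c=snap('wrist','wbox4'); print(env.read_time_s())
i=cv2.resize(c['image'][80:260,240:500][:,:,::-1],None,fx=3,fy=3,interpolation=cv2.INTER_CUBIC); cv2.imwrite('pics/wb4z.png',i)
E
```

```text
False [ 0.48541165 -0.18078644  0.0383556 ]
0.02221908937329729
0.02308379859128394
60.6917
```

View pics/wb4z.png

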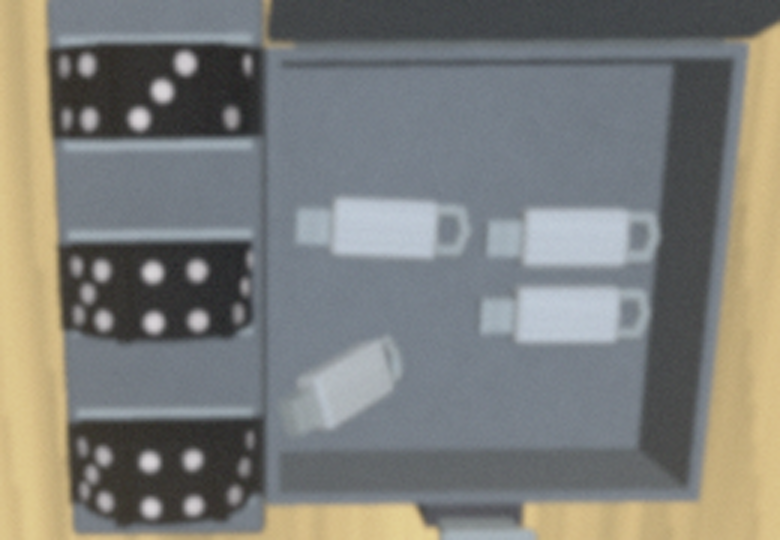

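```bash
python3 - <<'E'
from h import *
t=.31; cx,cy=.488+.006,-.2430+.002
o=.0265; x=cx-np.sin(t)*o; y=cy+np.cos(t)*o
env.move_to([x,y,.20],down(t)); 
hit=env.servo_line([x,y,.034],v=.06,force_limit=5); print(hit,env.read_tcp_pos(),x,y)
if not hit:
    env.grasp(40); w=env.read_gripper_width(); print(w)
    if w>.015:
        env.servo_line([x,y,.052],v=.1); env.servo_line([x+.034,y-.006,.052],v=.1); env.servo_line([x+.034,y-.006,.041],v=.1)
        print(env.read_gripper_width()); env.open_gripper(); env.wait(.2); env.servo_line([x+.034,y-.006,.2],v=.2)
    else: env.open_gripper(); env.servo_line([x,y,.2],v=.2)
else: env.servo_line([x,y,.2],v=.2)
env.move_to([0.45,-0.21,0.36],np.array([-2.2206431,-2.2206617,0])); c=snap('wrist','wbox5'); print(env.read_time_s())
i=cv2.resize(c['image'][80:260,240:500][:,:,::-1],None,fx=3,fy=3,interpolation=cv2.INTER_CUBIC); cv2.imwrite('pics/wb5z.png',i)
E
```

```text
True [ 0.48594866 -0.21574358  0.05174197] 0.48591594613424877 -0.2157631603980286
66.2417
```

View pics/wb5z.png

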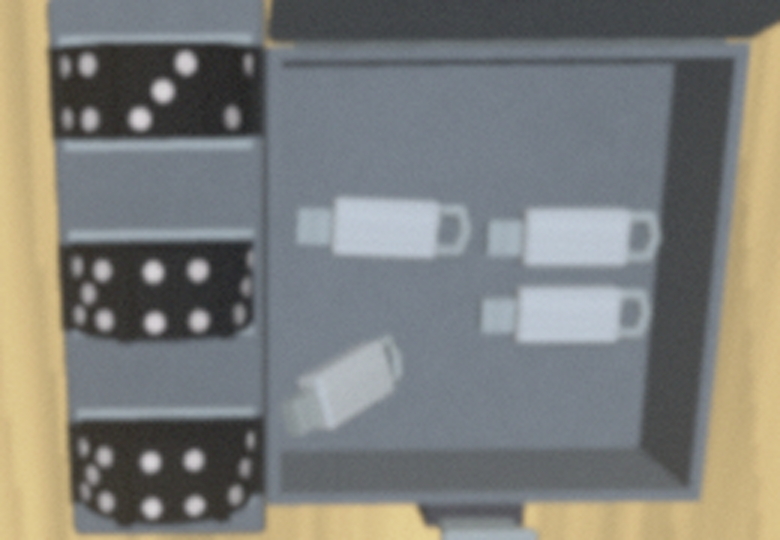

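```bash
cat > b.py <<'E'
from h import *
import sys
t=.32; al,o,zg=map(float,sys.argv[1:4])
cx,cy=.487+np.cos(t)*al,-.2440+np.sin(t)*al
x=cx-np.sin(t)*o; y=cy+np.cos(t)*o
env.move_to([x,y,.12],down(t)); 
hit=env.servo_line([x,y,zg],v=.06,force_limit=6); print(hit,env.read_tcp_pos(),x,y,env.read_force(),env.read_ft_torque())
if not hit:
    env.grasp(40); w=env.read_gripper_width(); print(w)
    if w>.012:
        env.servo_line([x,y,zg+.02],v=.1); env.servo_line([x+.030,y-.003,zg+.02],v=.1); env.servo_line([x+.030,y-.003,zg+.006],v=.1)
        print(env.read_gripper_width()); env.open_gripper(); env.wait(.2); env.servo_line([x+.030,y-.003,.2],v=.2)
    else: env.open_gripper(); env.servo_line([x,y,.2],v=.2)
else: env.servo_line([x,y,.2],v=.2)
env.move_to([0.45,-0.21,0.36],np.array([-2.2206431,-2.2206617,0])); c=snap('wrist','wbox'+sys.argv[4]); print(env.read_time_s())
i=cv2.resize(c['image'][80:260,240:500][:,:,::-1],None,fx=3,fy=3,interpolation=cv2.INTER_CUBIC); cv2.imwrite(f'pics/wb{sys.argv[4]}z.png',i)
E
python3 b.py .017 .028 .027 6
```

```text
False [ 0.49445559 -0.21211091  0.02721415] 0.49432913841015025 -0.21207377676321765 [ 0.55357064  0.45981928 -0.41666427] [ 0.03629519 -0.15789472 -0.03528045]
0.02499411125216001
0.02501722716166606
74.025
```

View pics/wb6z.png

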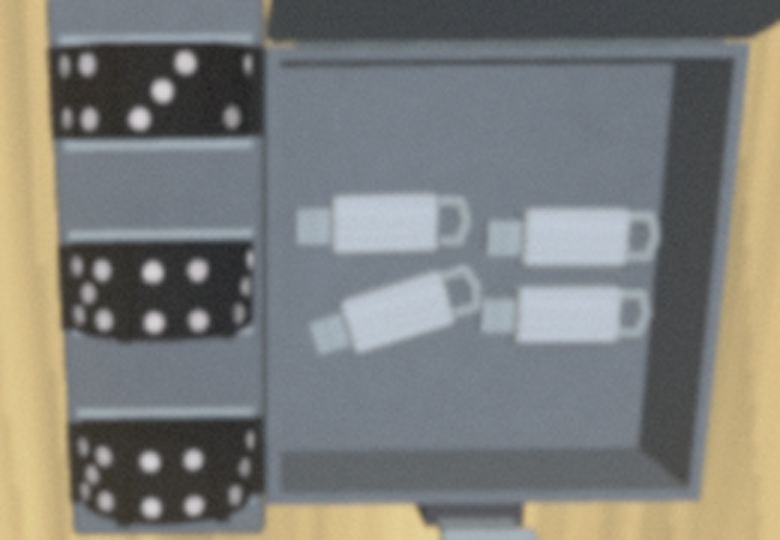

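All four sticks now lie flat. Next is closing the cover.

```bash
python3 - <<'E'
from h import *
rot=np.array([-2.2206431,-2.2206617,0])
X=.5475; yh=-.1125
env.move_to([X,-.03,.34],rot); env.grasp(20)
env.servo_line([X,-.03,.205],v=.2)
env.servo_line([X,-.08,.205],v=.1,force_limit=8); 
n=18
for i in range(n+1):
    th=1.5+(0.16-1.5)*i/n; r=.138+(.152-.138)*i/n
    y=yh-r*np.cos(th)+.008*np.sin(th)+.011; z=.065+r*np.sin(th)+.008*np.cos(th)
    h=env.servo_line([X,y,z],v=.12,force_limit=20)
    if h: print('hit',i,th,env.read_tcp_pos(),env.read_force()); break
print(env.read_tcp_pos(),env.read_force(),env.read_time_s()); snap('side','side6')
E
```

```text
[ 0.54706799 -0.25041473  0.09682002] [-0.1990586  -0.4317388   0.57704101] 81.9417
```

View pics/side6.png

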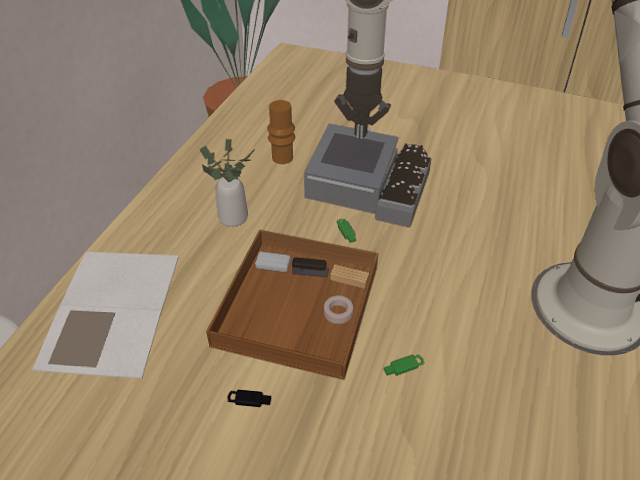

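The cover follows the fingers and is almost down (about (355,152)). Now I'll press it near its free edge.

```bash
python3 - <<'E'
from h import *
X=.5475
env.servo_line([X,-.265,.094],v=.05)
for z in [.088,.084,.081,.078,.076,.074,.072,.070]:
    h=env.servo_line([X,-.265,z],v=.04,force_limit=25); print(z,h,env.read_tcp_pos()[2].round(4),env.read_force().round(2))
    if h: break
env.servo_line([X,-.265,.2],v=.15)
env.move_to([0.45,-0.21,0.36],np.array([-2.2206431,-2.2206617,0])); c=snap('wrist','wbox7'); P=cloud(c); print(env.read_time_s())
for uv in [(350,120),(440,120),(380,220),(400,220),(440,210)]: print(uv,pts(c,uv)[0].round(4))
E
```

```text
0.088 False 0.0876 [-0.44 -0.26  1.75]
0.084 False 0.0841 [ 0.74 -1.01  2.67]
0.081 False 0.0813 [ 0.39 -1.67  3.64]
0.078 False 0.0781 [ 0.76 -2.42  2.31]
0.076 False 0.0755 [ 0.32 -1.34  0.67]
0.074 False 0.0735 [-0.27 -0.21  1.22]
0.072 False 0.073 [-3.68  0.59 10.31]
0.07 False 0.0726 [-7.88  1.3  23.23]
86.3583
(350, 120) [ 0.484  -0.1403  0.0741]
(440, 120) [ 0.5787 -0.1403  0.0729]
(380, 220) [ 0.5202 -0.2483  0.0748]
(400, 220) [ 0.543  -0.2486  0.0736]
(440, 210) [ 0.5874 -0.2373  0.0729]
```

View pics/wbox7.png

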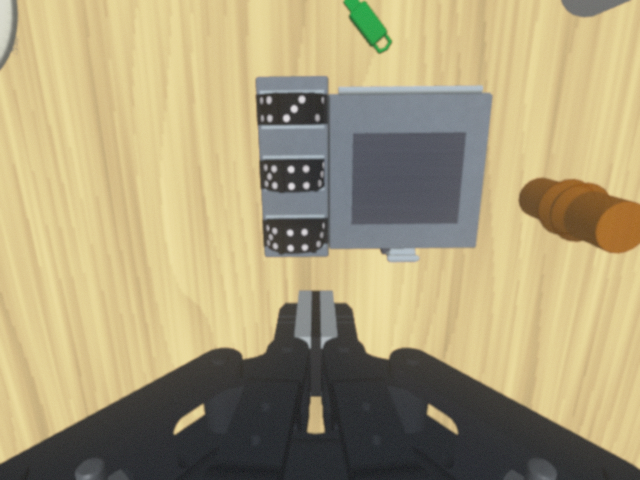

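The cover is flat at 73 mm over its whole area and has stayed down, so it is latched. The wheels show 3‑4‑4 on top at about (295,108), (293,177) and (296,236). Next I'll measure their angles exactly.

```bash
cat >> h.py <<'E'
ROT=np.array([-2.2206431,-2.2206617,0])
WY=dict(L=-.1285,M=-.1985,R=-.2685)
def wx(y): return .4227-.009*(y+.198)
def wheels(tag,go=True):
    if go: env.move_to([.44,-.22,.33],ROT)
    c=snap('wrist',tag); im=c['image']; hsv=cv2.cvtColor(im,cv2.COLOR_RGB2HSV)
    m=((hsv[...,1]<60)&(hsv[...,2]>125)).astype(np.uint8)
    n,l,st,ce=cv2.connectedComponentsWithStats(m); e=np.array(c['eye']); res={k:[] for k in WY}
    for i in range(1,n):
        if not 8<st[i,4]<250: continue
        d=(rays(c,ce[i])@Rm(c).T)[0]
        for k,yw in WY.items():
            x0=wx(yw); a=d[0]**2+d[2]**2; b=2*(d[0]*(e[0]-x0)+d[2]*(e[2]-.05)); q=(e[0]-x0)**2+(e[2]-.05)**2-.034**2
            D=b*b-4*a*q
            if D<=0: continue
            s=(-b-np.sqrt(D))/2/a; p=e+s*d
            if abs(p[1]-yw)<.017: res[k].append((round(np.arctan2(p[0]-x0,p[2]-.05),3),round(p[1]-yw,3)))
    for k in res: print(k,sorted(res[k]))
    cv2.imwrite(f'pics/{tag}z.png',cv2.resize(im[40:320,180:440][:,:,::-1],None,fx=2.1,fy=2.1,interpolation=cv2.INTER_CUBIC))
    return res
E
python3 - <<'E'
from h import *
wheels('w1'); print(env.read_time_s())
for p in [(.386,-.1285,.078),(.44,-.1285,.09),(.46,-.1985,.08),(.386,-.2685,.078)]: 
    q=env.inverse_kinematics(p,down(0)); print(p,None if q is None else q.round(2))
E
```

```text
L [(np.float64(-1.202), np.float64(0.009)), (np.float64(-1.198), np.float64(-0.01)), (np.float64(-0.722), np.float64(0.009)), (np.float64(-0.721), np.float64(-0.01)), (np.float64(-0.125), np.float64(-0.009)), (np.float64(0.11), np.float64(-0.0)), (np.float64(0.345), np.float64(0.009)), (np.float64(0.95), np.float64(-0.009))]
M [(np.float64(-1.126), np.float64(0.008)), (np.float64(-1.099), np.float64(-0.01)), (np.float64(-0.861), np.float64(-0.001)), (np.float64(-0.628), np.float64(0.008)), (np.float64(-0.624), np.float64(-0.01)), (np.float64(-0.037), np.float64(-0.009)), (np.float64(-0.036), np.float64(0.008)), (np.float64(0.44), np.float64(0.009)), (np.float64(0.448), np.float64(-0.009)), (np.float64(1.043), np.float64(-0.009))]
R [(np.float64(-1.223), np.float64(0.008)), (np.float64(-1.214), np.float64(-0.01)), (np.float64(-0.957), np.float64(-0.001)), (np.float64(-0.72), np.float64(-0.01)), (np.float64(-0.717), np.float64(0.008)), (np.float64(-0.129), np.float64(0.008)), (np.float64(-0.127), np.float64(-0.01)), (np.float64(0.349), np.float64(0.009)), (np.float64(0.356), np.float64(-0.009)), (np.float64(0.937), np.float64(-0.009)), (np.float64(1.125), np.float64(0.001))]
86.6667
(0.386, -0.1285, 0.078) [ 0.93  0.39 -0.76  2.24  0.45  0.66 -1.74]
(0.44, -0.1285, 0.09) [ 0.84  0.44 -0.72  2.12  0.44  0.73 -1.74]
(0.46, -0.1985, 0.08) [ 0.89  0.51 -0.66  2.03  0.45  0.75 -1.61]
(0.386, -0.2685, 0.078) [ 1.12  0.47 -0.68  2.1   0.45  0.71 -1.42]
```

View pics/w1z.png

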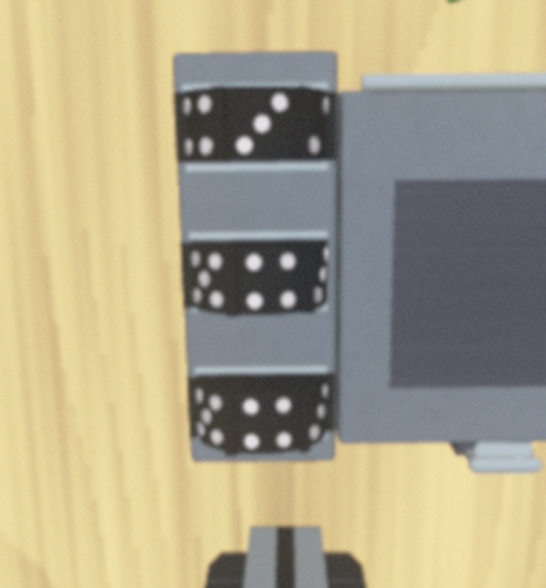

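```bash
cat >> h.py <<'E'
def push(k,r0,r1,s,rho=.0362,back=.09):
    """push the rib at angle r0 to r1; s=+1 toward +x"""
    y=WY[k]; x0=wx(y); hw=.011
    def P(ph):
        z=rho*np.cos(ph)
        if s*ph>0: z=max(z,.0352)
        return [x0+rho*np.sin(ph)-s*hw, y, .05+z]
    a=r0-s*(.07+back); b=r1-s*.07
    p=P(a); cur=env.read_tcp_pos()
    if np.linalg.norm(np.array(cur[:2])-p[:2])>.1: env.move_to([p[0],p[1],.14],down(0))
    else: env.servo_line([p[0],p[1],.14],down(0),v=.15)
    h=env.servo_line(p,v=.08,force_limit=10)
    if h: print('hit on descent',env.read_tcp_pos(),env.read_force()); env.servo_line([p[0],p[1],.14],v=.1); return False
    n=max(3,int(abs(b-a)/.12))
    for ph in np.linspace(a,b,n+1)[1:]:
        h=env.servo_line(P(ph),v=.06,force_limit=15)
        if h: print('hit at',ph,env.read_force()); break
    q=P(b-s*.06); q[2]+=.002
    t=env.read_tcp_pos(); env.servo_line([t[0]-s*.003,t[1],t[2]+.002],v=.05)
    env.servo_line([t[0]-s*.003,t[1],.14],v=.15)
    return not h
E
python3 - <<'E'
from h import *
print(push('L',-.414,.28,1)); r=wheels('w2'); print(env.read_time_s())
E
```

```text
True
L [(np.float64(-0.547), np.float64(0.008)), (np.float64(-0.539), np.float64(-0.009)), (np.float64(-0.064), np.float64(0.009)), (np.float64(-0.063), np.float64(-0.009)), (np.float64(0.527), np.float64(-0.009)), (np.float64(0.756), np.float64(-0.0)), (np.float64(0.974), np.float64(0.009))]
M [(np.float64(-1.122), np.float64(0.008)), (np.float64(-1.098), np.float64(-0.01)), (np.float64(-0.874), np.float64(-0.001)), (np.float64(-0.628), np.float64(0.008)), (np.float64(-0.624), np.float64(-0.01)), (np.float64(-0.038), np.float64(0.009)), (np.float64(-0.03), np.float64(-0.01)), (np.float64(0.442), np.float64(0.009)), (np.float64(0.443), np.float64(-0.009)), (np.float64(1.054), np.float64(-0.009))]
R [(np.float64(-1.23), np.float64(-0.01)), (np.float64(-1.211), np.float64(0.008)), (np.float64(-0.949), np.float64(-0.001)), (np.float64(-0.717), np.float64(-0.01)), (np.float64(-0.717), np.float64(0.008)), (np.float64(-0.128), np.float64(0.008)), (np.float64(-0.124), np.float64(-0.01)), (np.float64(0.351), np.float64(0.009)), (np.float64(0.353), np.float64(-0.009)), (np.float64(0.937), np.float64(-0.009)), (np.float64(1.136), np.float64(0.0))]
92.975
```

View pics/w2z.png

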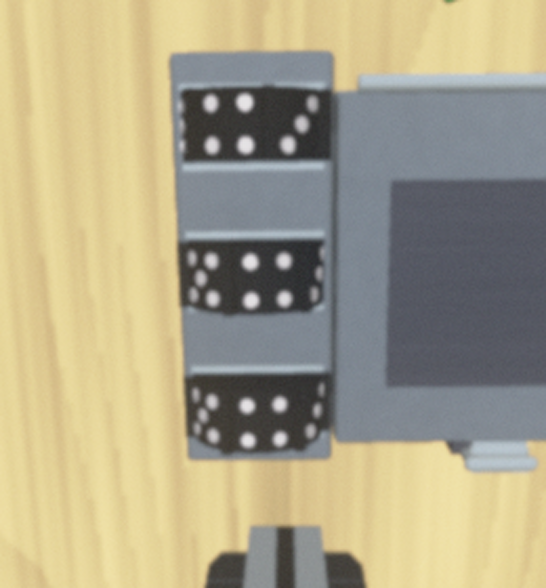

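The left wheel turned as planned, with face 4 now at −0.305 rad. I'll finish it and do the right wheel.

```bash
python3 - <<'E'
from h import *
print(push('L',-.829,-.524+.05,1)); print(push('R',-.412,.30,1)); r=wheels('w3'); print(env.read_time_s())
E
```

```text
True
True
L [(np.float64(-0.561), np.float64(0.008)), (np.float64(-0.558), np.float64(-0.01)), (np.float64(-0.081), np.float64(0.009)), (np.float64(-0.069), np.float64(-0.009)), (np.float64(0.508), np.float64(-0.009)), (np.float64(0.741), np.float64(-0.0)), (np.float64(0.962), np.float64(0.009))]
M [(np.float64(-1.116), np.float64(0.008)), (np.float64(-1.106), np.float64(-0.01)), (np.float64(-0.875), np.float64(-0.001)), (np.float64(-0.625), np.float64(0.008)), (np.float64(-0.621), np.float64(-0.01)), (np.float64(-0.041), np.float64(0.009)), (np.float64(-0.033), np.float64(-0.01)), (np.float64(0.439), np.float64(0.009)), (np.float64(0.441), np.float64(-0.009)), (np.float64(1.052), np.float64(-0.009))]
R [(np.float64(-0.53), np.float64(0.008)), (np.float64(-0.523), np.float64(-0.01)), (np.float64(-0.285), np.float64(-0.001)), (np.float64(-0.048), np.float64(0.008)), (np.float64(-0.042), np.float64(-0.01)), (np.float64(0.531), np.float64(0.009)), (np.float64(0.538), np.float64(-0.009)), (np.float64(0.987), np.float64(0.009)), (np.float64(1.002), np.float64(-0.009))]
102.2
```

```bash
sed -i 's/hw=.011/hw=.009/; s/rho=.0362/rho=.0352/' h.py; python3 - <<'E'
from h import *
print(push('L',-.842,-.524+.03,1)); r=wheels('w4'); print(env.read_time_s())
E
```

```text
hit on descent [ 0.38010735 -0.12806515  0.06946073] [ 0.88505541 -0.22028442 -0.44798434]
False
L [(np.float64(-0.672), np.float64(0.008)), (np.float64(-0.663), np.float64(-0.01)), (np.float64(-0.188), np.float64(0.009)), (np.float64(-0.182), np.float64(-0.009)), (np.float64(0.401), np.float64(-0.009)), (np.float64(0.635), np.float64(-0.0)), (np.float64(0.862), np.float64(0.009))]
M [(np.float64(-1.114), np.float64(0.008)), (np.float64(-1.09), np.float64(-0.01)), (np.float64(-0.871), np.float64(-0.001)), (np.float64(-0.628), np.float64(0.008)), (np.float64(-0.624), np.float64(-0.01)), (np.float64(-0.042), np.float64(0.008)), (np.float64(-0.031), np.float64(-0.01)), (np.float64(0.441), np.float64(-0.009)), (np.float64(0.441), np.float64(0.009)), (np.float64(1.04), np.float64(-0.009)), (np.float64(1.256), np.float64(0.0))]
R [(np.float64(-0.531), np.float64(0.008)), (np.float64(-0.528), np.float64(-0.01)), (np.float64(-0.285), np.float64(-0.001)), (np.float64(-0.045), np.float64(0.008)), (np.float64(-0.04), np.float64(-0.01)), (np.float64(0.533), np.float64(0.009)), (np.float64(0.541), np.float64(-0.01)), (np.float64(0.991), np.float64(0.009)), (np.float64(1.0), np.float64(-0.009))]
106.9333
```

View pics/w4z.png

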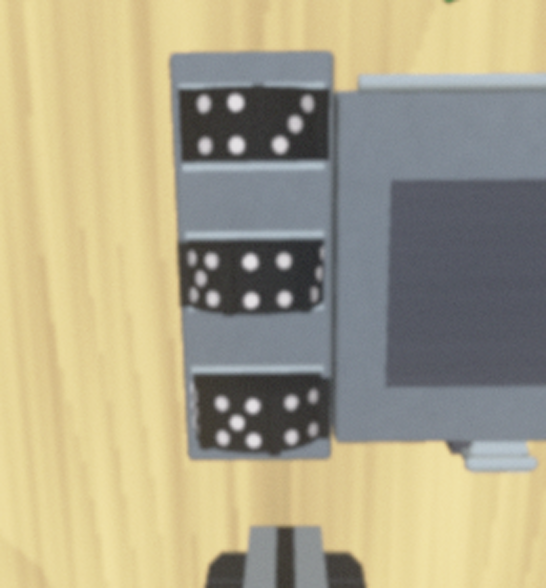

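```bash
sed -i 's/rho=.0352/rho=.0362/' h.py; python3 - <<'E'
s=open('h.py').read()
s=s.replace("a=r0-s*(.07+back); b=r1-s*.07\n    p=P(a);","a=r0-s*.07; b=r1-s*.07\n    p=P(a); xo=x0+s*min(s*.039*np.sin(r0-s*.064),s*(p[0]+s*hw-x0))-s*(.0045+hw); p=[xo,p[1],p[2]];")
s=s.replace("np.linspace(a,b,n+1)[1:]","np.linspace(a,b,n+1)")
open('h.py','w').write(s)
E
python3 - <<'E'
from h import *
print(push('L',.097,.30,1)); r=wheels('w5'); print(env.read_time_s())
E
```

```text
True
L [(np.float64(-0.48), np.float64(0.008)), (np.float64(-0.473), np.float64(-0.009)), (np.float64(0.001), np.float64(0.009)), (np.float64(0.004), np.float64(-0.009)), (np.float64(0.591), np.float64(-0.009)), (np.float64(0.813), np.float64(-0.0)), (np.float64(1.039), np.float64(0.009))]
M [(np.float64(-1.122), np.float64(0.008)), (np.float64(-1.098), np.float64(-0.009)), (np.float64(-0.87), np.float64(-0.001)), (np.float64(-0.628), np.float64(0.008)), (np.float64(-0.624), np.float64(-0.01)), (np.float64(-0.04), np.float64(0.008)), (np.float64(-0.03), np.float64(-0.01)), (np.float64(0.442), np.float64(0.009)), (np.float64(0.443), np.float64(-0.009)), (np.float64(1.044), np.float64(-0.009))]
R [(np.float64(-0.536), np.float64(0.008)), (np.float64(-0.527), np.float64(-0.01)), (np.float64(-0.285), np.float64(-0.001)), (np.float64(-0.044), np.float64(0.008)), (np.float64(-0.041), np.float64(-0.01)), (np.float64(0.533), np.float64(0.009)), (np.float64(0.542), np.float64(-0.01)), (np.float64(0.992), np.float64(0.009)), (np.float64(1.0), np.float64(-0.009))]
112.825
```

```bash
python3 - <<'E'
from h import *
print(push('L',-.761,-.52,1)); print(push('R',-.809,-.52,1)); print(env.read_time_s()); r=wheels('w6'); print(env.read_time_s())
E
```

```text
True
True
120.4833
L [(np.float64(-1.294), np.float64(0.009)), (np.float64(-1.28), np.float64(-0.009)), (np.float64(-1.042), np.float64(-0.001)), (np.float64(-0.804), np.float64(0.008)), (np.float64(-0.791), np.float64(-0.01)), (np.float64(-0.207), np.float64(-0.01)), (np.float64(-0.206), np.float64(0.009)), (np.float64(0.273), np.float64(-0.009)), (np.float64(0.273), np.float64(0.009)), (np.float64(0.85), np.float64(-0.009)), (np.float64(1.056), np.float64(-0.0)), (np.float64(1.263), np.float64(0.009))]
M [(np.float64(-1.116), np.float64(0.008)), (np.float64(-1.106), np.float64(-0.01)), (np.float64(-0.878), np.float64(-0.001)), (np.float64(-0.628), np.float64(0.008)), (np.float64(-0.624), np.float64(-0.01)), (np.float64(-0.041), np.float64(0.009)), (np.float64(-0.034), np.float64(-0.01)), (np.float64(0.436), np.float64(0.009)), (np.float64(0.438), np.float64(-0.009)), (np.float64(1.054), np.float64(-0.009)), (np.float64(1.243), np.float64(0.0))]
R [(np.float64(-1.327), np.float64(-0.01)), (np.float64(-1.307), np.float64(0.007)), (np.float64(-1.285), np.float64(-0.001)), (np.float64(-0.798), np.float64(0.008)), (np.float64(-0.793), np.float64(-0.001)), (np.float64(-0.783), np.float64(-0.01)), (np.float64(-0.208), np.float64(0.008)), (np.float64(-0.204), np.float64(-0.01)), (np.float64(0.034), np.float64(-0.001)), (np.float64(0.27), np.float64(0.009)), (np.float64(0.276), np.float64(-0.01)), (np.float64(0.845), np.float64(0.009)), (np.float64(0.855), np.float64(-0.009))]
121.8417
```

View pics/w6z.png

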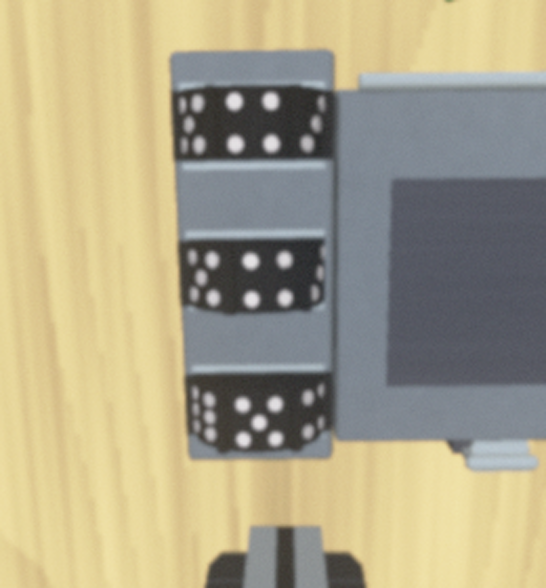

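The left wheel shows 4 and the right wheel shows 5, each 0.03 rad off straight up. Now the middle wheel, downward from 4 to 2.

```bash
python3 - <<'E'
from h import *
print(push('M',.725,-.33,-1)); print(env.read_time_s()); r=wheels('w7')['M']; print(env.read_time_s())
E
```

```text
True
127.5333
L [(np.float64(-1.324), np.float64(0.009)), (np.float64(-1.315), np.float64(-0.009)), (np.float64(-1.034), np.float64(-0.0)), (np.float64(-0.802), np.float64(0.009)), (np.float64(-0.791), np.float64(-0.009)), (np.float64(-0.207), np.float64(0.008)), (np.float64(-0.205), np.float64(-0.009)), (np.float64(0.272), np.float64(-0.009)), (np.float64(0.272), np.float64(0.009)), (np.float64(0.852), np.float64(-0.009)), (np.float64(1.057), np.float64(0.0)), (np.float64(1.273), np.float64(0.009))]
M [(np.float64(-1.242), np.float64(0.008)), (np.float64(-1.198), np.float64(-0.01)), (np.float64(-0.717), np.float64(-0.01)), (np.float64(-0.717), np.float64(0.008)), (np.float64(-0.121), np.float64(-0.01)), (np.float64(0.115), np.float64(-0.001)), (np.float64(0.349), np.float64(0.009)), (np.float64(0.934), np.float64(-0.009)), (np.float64(1.329), np.float64(0.01))]
R [(np.float64(-1.3), np.float64(-0.01)), (np.float64(-1.296), np.float64(0.008)), (np.float64(-1.293), np.float64(-0.001)), (np.float64(-0.798), np.float64(0.008)), (np.float64(-0.795), np.float64(-0.001)), (np.float64(-0.794), np.float64(-0.01)), (np.float64(-0.207), np.float64(0.008)), (np.float64(-0.205), np.float64(-0.01)), (np.float64(0.035), np.float64(-0.001)), (np.float64(0.266), np.float64(0.009)), (np.float64(0.275), np.float64(-0.01)), (np.float64(0.843), np.float64(0.009)), (np.float64(0.852), np.float64(-0.009)), (np.float64(1.27), np.float64(0.01)), (np.float64(1.282), np.float64(-0.009))]
129.0333
```

```bash
python3 - <<'E'
from h import *
print(push('M',.639,-.27,-1)); r=wheels('w8')['M']; print(env.read_time_s())
E
```

```text
True
L [(np.float64(-1.323), np.float64(0.009)), (np.float64(-1.312), np.float64(-0.009)), (np.float64(-1.038), np.float64(-0.0)), (np.float64(-0.801), np.float64(0.009)), (np.float64(-0.792), np.float64(-0.01)), (np.float64(-0.21), np.float64(0.009)), (np.float64(-0.205), np.float64(-0.009)), (np.float64(0.272), np.float64(-0.009)), (np.float64(0.272), np.float64(0.009)), (np.float64(0.849), np.float64(-0.009)), (np.float64(1.058), np.float64(0.0)), (np.float64(1.274), np.float64(0.009))]
M [(np.float64(-1.176), np.float64(-0.01)), (np.float64(-0.909), np.float64(-0.001)), (np.float64(-0.673), np.float64(0.008)), (np.float64(-0.083), np.float64(-0.01)), (np.float64(0.39), np.float64(0.009)), (np.float64(1.173), np.float64(0.0))]
R [(np.float64(-1.325), np.float64(0.007)), (np.float64(-1.3), np.float64(-0.001)), (np.float64(-1.284), np.float64(-0.01)), (np.float64(-0.798), np.float64(0.008)), (np.float64(-0.792), np.float64(-0.01)), (np.float64(-0.791), np.float64(-0.001)), (np.float64(-0.206), np.float64(0.008)), (np.float64(-0.205), np.float64(-0.01)), (np.float64(0.035), np.float64(-0.001)), (np.float64(0.267), np.float64(0.009)), (np.float64(0.273), np.float64(-0.009)), (np.float64(0.846), np.float64(0.009)), (np.float64(0.852), np.float64(-0.009)), (np.float64(1.271), np.float64(0.01)), (np.float64(1.282), np.float64(-0.009))]
135.9417
```

```bash
python3 - <<'E'
from h import *
print(push('M',.678,.575,-1)); r=wheels('w9'); print(env.read_time_s()); c=np.load('pics/w9.npz')
for uv in [(440,100),(500,200),(440,220)]: print(pts(c,uv)[0].round(4))
env.move_to([.5,-.2,.45],ROT); snap('side','side9'); snap('scene','scene9')
E
```

```text
True
L [(np.float64(-1.361), np.float64(0.009)), (np.float64(-1.327), np.float64(-0.009)), (np.float64(-1.032), np.float64(-0.0)), (np.float64(-0.797), np.float64(0.009)), (np.float64(-0.795), np.float64(-0.01)), (np.float64(-0.209), np.float64(0.008)), (np.float64(-0.204), np.float64(-0.009)), (np.float64(0.275), np.float64(0.009)), (np.float64(0.276), np.float64(-0.009)), (np.float64(0.853), np.float64(-0.009)), (np.float64(1.075), np.float64(0.0)), (np.float64(1.256), np.float64(0.009))]
M [(np.float64(-1.282), np.float64(-0.01)), (np.float64(-1.031), np.float64(-0.001)), (np.float64(-0.783), np.float64(0.008)), (np.float64(-0.185), np.float64(-0.009)), (np.float64(0.285), np.float64(0.009)), (np.float64(1.076), np.float64(0.0))]
R [(np.float64(-1.335), np.float64(0.007)), (np.float64(-1.295), np.float64(-0.001)), (np.float64(-1.286), np.float64(-0.01)), (np.float64(-0.797), np.float64(-0.005)), (np.float64(-0.796), np.float64(0.008)), (np.float64(-0.209), np.float64(-0.01)), (np.float64(-0.206), np.float64(0.008)), (np.float64(0.035), np.float64(-0.001)), (np.float64(0.267), np.float64(0.009)), (np.float64(0.276), np.float64(-0.01)), (np.float64(0.847), np.float64(0.009)), (np.float64(0.852), np.float64(-0.009)), (np.float64(1.285), np.float64(0.009)), (np.float64(1.296), np.float64(-0.009))]
141.95
[ 0.5582 -0.13    0.0722]
[ 0.6291 -0.228   0.0734]
[ 0.5685 -0.2494  0.0737]
```

View pics/w9z.png

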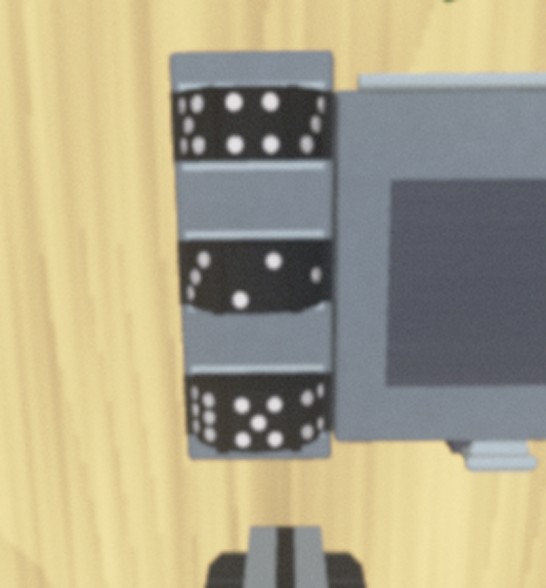

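View pics/side9.png

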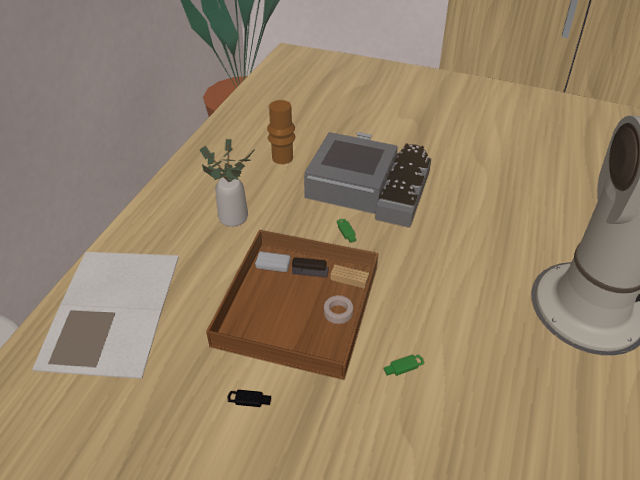

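The wheels show 4‑2‑5, each within 0.05 rad of straight up. The cover is flat at 73 mm, the stationery is in the tray, and both vases stand where they were. Handing in.

```bash
python3 - <<'E'
from h import *
print(env.read_force(),env.read_dq().round(3)); env.hand_in(); print(env.read_time_s())
E
```

```text
[-0.02132364 -0.37482533 -0.3159497 ] [ 0.013  0.002 -0.001  0.007 -0.002  0.002  0.001]
the job is handed in; nothing more can be done
the job is handed in; nothing more can be done
```

The job is handed in: all four memory sticks are in the lockbox, the cover is latched, and the wheels read 4 - 2 - 5. The last clock reading before hand-in was about 142 s of the 210 s allowed; `hand_in()` gives no verdict.

**Things that went wrong and were mended**
- I released two sticks too close to the box's front wall, so they leaned with their plugs on the rim. I regripped both and laid them flat before closing the cover; one took a second try, because a finger met the rim on the first.
- The left wheel needed extra pushes. One push missed the rib, and one descent touched it and turned the wheel back 0.11 rad.

**Last checks**
- **Wheels:** faces 4, 2 and 5 sit about 0.03, 0.05 and 0.03 rad off straight up, against the 0.2 rad allowed.
- **Cover:** it measured 72–74 mm high at three points after release, matching the 73 mm shut height.
- **Sticks:** all four lay flat in the last picture before the cover closed. I could not see them after that.
- **Surroundings:** the stapler, tape, power pack and rule are in the tray, and both vases stand where they were. The arm was clear of everything with almost no force on the tool.

No check disagreed at the end.

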